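Refit the sprung backing panel of a picture frame

TASK

Close up the back of the red picture frame that lies face down in the jig: take the plywood backing panel by its batten, hook one long edge under the frame's aluminium lip and push in against the sprung strip, then rotate the panel down until it lies flat on the bed and the spring holds it against the opposite rail. Feel for the frame rather than trusting its position and press gently throughout (the contacts on the frame must never add up to 22 N), and leave the glass, the brush pot and the paint tin where they are.

Things in the scene. Friction and masses are not known exactly. Their poses are not given: they have to be found in the camera images.
- panel: Loose plywood backing panel, 150 (x) by 190 (y) by 6 mm, 0.15-0.26 kg, flat on the table. Origin: centre of its underside, z up. On its top, centred, a wooden batten 22 (x) by 80 (y) mm stands 30 mm above the top face (batten top 36 mm above origin); grip it across the 22 mm. Symmetrical: either 190 mm edge may go under the lip.
- jig: Grey jig plate fixed to the table, 280 (x) by 300 (y) by 8 mm, with a red picture frame clamped on it face down. Origin: table level, below the centre of the fitted panel, z up. The frame (rails, lip, strip) is really shifted by up to 14 mm either way along jig x, which is NOT reported and is constant in a run: find it by feel. It holds still under gentle pushes.
- bed (a point): Nominal centre of the frame's flat brown card bed, 14 mm above the table: the fitted panel's underside lies here. The red side rails stand 9 mm above the bed, inner faces 99 mm either side of it along jig y (198 mm opening).
- near_rail (a point): Nominal point at the top of the near red rail's inner face, its middle: jig x = -75 mm, 9 mm above the bed. The rail runs along jig y, 18 mm thick (to x = -93). The fitted panel's -x edge rests against this face.
- lip (a point): Nominal middle of the aluminium lip's free lower edge: jig x = +64 mm, 11 mm above the bed. The lip runs along jig y, 230 mm long, 4 mm thick, back to x = +103, roofing a slot. The panel is too long to drop in flat: tilted about 10 degrees, +x edge down on the bed, it slides in under the lip.
- strip (a joint): Brass sprung strip in the slot, 180 mm long, face 1.5-9.5 mm above the bed, 8 mm behind the lip's edge when relaxed. Value: m pressed towards jig +x: 0 relaxed, 0.007 hard stop. Spring 2.5 N at first, then +0.9 N per mm. Panel fitted: about 0.003, held by the near rail; to lower the other edge past that rail keep it pressed 0.004-0.0065. Pins show behind the frame when pressed.
- tumbler: Glass tumbler, 68 mm wide, 100 mm high, on the table beyond the work. Origin at the centre of its underside. Leave it alone.
- brush_pot: Green pot, 68 mm wide and 85 mm high, with brushes up to about 200 mm high. Origin at the centre of its underside. Leave it alone.
- paint_tin: Paint tin, 75 mm wide, 78 mm high, blue band. Origin at the centre of its underside. Leave it alone.
Things that resemble listed ones, but are neither listed nor needed, are in the scene too. Several things look just like the panel: the one meant starts farthest to the robot's left.

How it is judged:
On the way:
1. the panel, still tilted by more than 3 degrees, presses the strip in by more than 1 mm (value of joint strip above 0.001 m and angle between panel's own z axis and vertical above 0.05 rad), for 0.1 s.
At the end, for the whole second after the job is handed in: The panel lies at rest in the frame: flat within 1.5 degrees, its underside on the bed (12 to 16.5 mm above the table), its centre within 19 mm (jig x) and 8 mm (jig y) of the jig's origin, square with the jig within 0.06 rad, with the strip held pressed between 1.5 and 5 mm (value of joint strip between 0.0015 and 0.005 m and angle between panel's own z axis and vertical below 0.026 rad and z of panel in the frame of jig between 0.012 and 0.0165 m and x of panel in the frame of jig between -0.019 and 0.019 m and y of panel in the frame of jig between -0.008 and 0.008 m and angle between the y axis of panel and the y axis of jig, either way round below 0.06 rad and linear speed of panel below 0.01 m/s and angular speed of panel below 0.05 rad/s); the robot touches nothing.
It fails at once if the frame, its lip, strip or jig is pressed with more than 22 N, all contacts added up (contact force between jig and anything else above 22 N).
It fails at once if the tumbler is moved by more than 20 mm (distance of tumbler from where it was at the start of the episode above 0.02 m).
It fails at once if the brush pot is moved by more than 20 mm (distance of brush_pot from where it was at the start of the episode above 0.02 m).
It fails at once if the paint tin is moved by more than 20 mm (distance of paint_tin from where it was at the start of the episode above 0.02 m).
It also fails if it takes over 48 s, if anything falls off the work surface, if the arm or the gripper's body presses on something with over 40 N, if the wrist force passes 120 N, or if a joint passes its speed limit or range.

ROBOT

A 6-joint arm with a two-finger parallel gripper is mounted at the origin on the work surface. World frame = base frame: x ahead of the robot, y to its left, z up, the work surface at z = 0. Lengths are in m, angles in rad, forces in N, time in s.
With the tool pointing down it reaches from about 0.25 to 0.725 m from the base axis. Payload 4 kg.
Tool frame: the origin (TCP) lies on the centre line of the jaws, within the pads' length; the fingertips stand ahead of it and the grasp point (between the pads) lies 11 mm behind it (bot.tip_extent is the z of the fingertips in the tool frame, in m); z points along the fingers, y is the direction in which the jaws open and shut (so a half turn about z gives the same grasp; the last joint's range is limited). The gripper opens to 85 mm and grips with 20 to 120 N. Pads are 22 mm wide; open, the fingers measure 114 mm over their backs; the gripper's body (76 mm by 85 mm) begins 54 mm behind the grasp point. The pads swing forward as they close: fully open they stand 13 mm farther back than shut.
Start: joints at [1.181, 0.241, 0.005, 1.335, 0, 1.571], TCP at [0.19, 0.462, 0.239] pointing down, gripper open.
Joint ranges: [-2.72, 2.72], [-1.05, 1.87], [-1.09, 1.28], [-1.99, 2.15], [-1.42, 1.44], [-3.14, 3.14]. Speed limits (rad/s): [2.79, 2.79, 3.14, 3.14, 3.14, 3.14].

INTERFACE

Orientations are given as a unit quaternion [x, y, z, w].
In Python, from workcell import bot gives the robot as it stands.
- The arm moves only by the shell command python3 -m jog 'ROWS'. ROWS is JSON, a list that holds one entry, the list of rows, each a list of 7 numbers: the shift along the world's x, y, z in m, then the turn, a rotation vector about the world's x, y, z in degrees, then the closure in counts, from 0 (fully open) to 255 (shut). In form: [[[tx, ty, tz, ax, ay, az, fingers], ...]]. A call has 1 to 10 rows; each row is the pose to reach, as a shift and turn from the pose commanded when the call began; what a row does not reach only later rows make up. A row lasts 1/12 s, in which the tool goes at most 41.7 mm and 7.16 degrees, less where a joint would pass 70% of its speed; a pose out of reach is approached as far as the arm can. A call with a gripper value outside its range is refused whole. The fingers move at their own pace and stop on an object; the grip force is fixed at half the most. Time passes only in rows, so rows that repeat a pose let the fingers close. It gives the time, the measured TCP pose, the force and the opening at its end, in the units of the state.
- bot.get_obs(): the state, without advancing time (a new reading comes with each control period).
- bot.camera(name): name is "scene" or "top" or "wrist"; returns the picture (400x640x3 uint8, blue, green, red); there is no depth.
- bot.camera_model(name): a dict with "K" (3x3 intrinsics, pixels), "T" (4x4, takes a point from camera to world coordinates). Camera axes: x right, y down, z forward; pixel columns grow to the right and rows downward; lengths in m; the calibration is good to about 2 mm. A picture is of the moment at which its call begins: read the wrist's pose just before it. camera_model takes no time and is no camera call; for the wrist camera it gives the pose at the moment of the call.
- bot.job_done(): hands the job in, once; it reports no verdict.
The state is a dict: "clock": time; "joint_pos": joint angles; "joint_vel": joint speeds; "tau": joint torques, N m; "eef_pos": TCP position; "tool_rot": TCP orientation; "ft_force": force on the tool from outside, world axes, zero at the start; "ft_torque": the same for the moment, N m; "grip_width": finger opening in m.
Only numpy, scipy, OpenCV 4.12 (cv2) and the standard library are available. Lean on these libraries where they do the work, as an engineer would, in place of code of your own. Each camera call takes 0.05 s, during which the arm holds its last target. There are 200 camera calls.

## Working session

There is one attempt and no reset: what is moved stays moved. The work goes in short steps, Python scripts to look and compute and a shell command to move; the robot and the scene stay as the last step left them, time stands still between calls to the robot, and variables do not carry over. Pictures are saved under pics/ and viewed, about 8 in all and at most 12, crops included, and the job is handed in when it is done.

```bash
mkdir -p pics; ls; python3 - <<'E'
from workcell import bot
import cv2,numpy as np
for n in("top","scene"):
    im=bot.camera(n); cv2.imwrite(f"pics/{n}0.png",im); m=bot.camera_model(n); print(n,np.round(m["K"],1).tolist(),np.round(m["T"],4).tolist())
o=bot.get_obs(); print({k:np.round(v,3).tolist() for k,v in o.items()}, bot.tip_extent)
E
```

```text
pics
top [[478.4, 0.0, 320.5], [0.0, 478.4, 202.3], [0.0, 0.0, 1.0]] [[0.0046, -0.9848, 0.1737, 0.3175], [-1.0, -0.0045, 0.001, -0.0218], [-0.0002, -0.1737, -0.9848, 1.0641], [0.0, 0.0, 0.0, 1.0]]
scene [[459.9, 0.0, 325.4], [0.0, 459.9, 202.9], [0.0, 0.0, 1.0]] [[0.3917, 0.754, -0.5272, 1.162], [0.9199, -0.3314, 0.2095, -0.2701], [-0.0168, -0.5671, -0.8235, 1.0325], [0.0, 0.0, 0.0, 1.0]]
{'clock': 0.1, 'joint_pos': [1.181, 0.241, 0.004, 1.335, 0.0, 1.571], 'joint_vel': [-0.0, -0.001, 0.004, -0.001, -0.002, 0.0], 'tau': [-0.001, -37.314, 25.301, 0.011, -0.0, 0.0], 'eef_pos': [0.19, 0.462, 0.238], 'tool_rot': [0.194, 0.981, -0.001, -0.0], 'ft_force': [-0.772, 0.339, -0.157], 'ft_torque': [0.003, 0.051, 0.041], 'grip_width': 0.086} 0.008
```

View pics/top0.png

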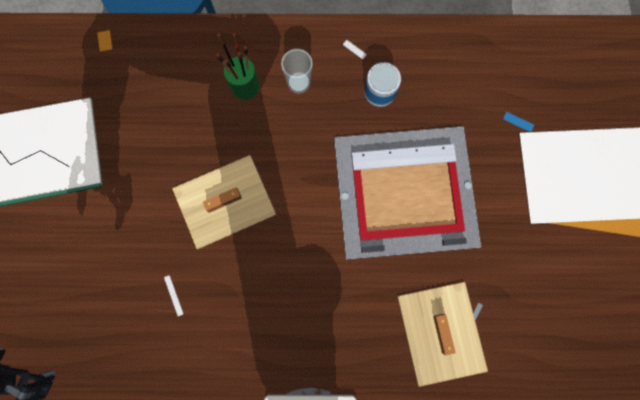

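View pics/scene0.png

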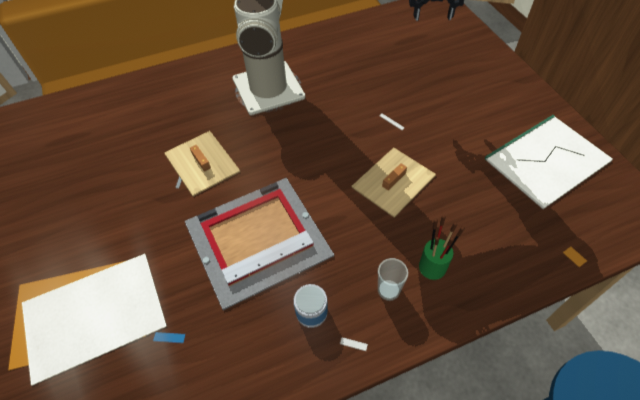

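The top view shows two panel lookalikes: A at (224,202), with its batten at (222,199), and B at (443,334), with its batten at (445,334). A is farthest to the robot's left (+y is image left), so I choose A. The jig spans (335,138) to (480,246), with the white lip at the top, so jig +x points away from the robot.

```bash
cat > h.py <<'E'
import numpy as np,cv2
from workcell import bot
def ray(n,uv,z,M=None):
    m=M or bot.camera_model(n);K,T=np.array(m["K"]),np.array(m["T"])
    d=T[:3,:3]@np.linalg.solve(K,[uv[0],uv[1],1]);o=T[:3,3];return o+d*(z-o[2])/d[2]
def proj(n,P,M=None):
    m=M or bot.camera_model(n);K,T=np.array(m["K"]),np.array(m["T"])
    p=T[:3,:3].T@(np.array(P)-T[:3,3]);q=K@p;return q[:2]/q[2]
E
python3 - <<'E'
from h import *
im=cv2.imread("pics/top0.png")
a=cv2.resize(im[140:265,160:290],None,fx=4,fy=4,interpolation=cv2.INTER_CUBIC)
b=cv2.resize(im[120:265,330:490],None,fx=3.45,fy=3.45,interpolation=cv2.INTER_CUBIC)
c=np.zeros((510,1075,3),np.uint8);c[:500,:520]=a;c[:b.shape[0],523:523+b.shape[1]]=b[:510]
cv2.imwrite("pics/crop0.png",cv2.resize(c,None,fx=.74,fy=.74,interpolation=cv2.INTER_AREA))
P=[ray("top",p,.006) for p in((250,156),(174,188),(197,248),(274,214))]
print(np.round(P,4).tolist(),np.mean(P,0))
J=np.array([ray("top",p,.008) for p in((335,138),(464,127),(480,246),(347,259))])
print(np.round(J,4).tolist(),J.mean(0))
x=(J[0]+J[1]-J[2]-J[3]);y=J[0]+J[3]-J[1]-J[2];print("jig yaw",np.degrees([np.arctan2(x[1],x[0]),np.arctan2(-y[0],y[1])]),np.linalg.norm(x)/2,np.linalg.norm(y)/2)
B=[ray("top",p,.036) for p in((205,205),(240,193))];print(np.round(B,4).tolist())
E
```

```text
[[0.6108, 0.141, 0.006], [0.5354, 0.3103, 0.006], [0.4004, 0.2517, 0.006], [0.4771, 0.0833, 0.006]] [0.50594157 0.19656821 0.006     ]
[[0.6538, -0.0532, 0.008], [0.6816, -0.3506, 0.008], [0.4075, -0.3729, 0.008], [0.3776, -0.0794, 0.008]] [ 0.53014298 -0.21399715  0.008     ]
jig yaw [5.03086419 5.56618071] 0.2761866768034354 0.29684873226439196
[[0.4917, 0.2311, 0.036], [0.5187, 0.1557, 0.036]]
```

View pics/crop0.png

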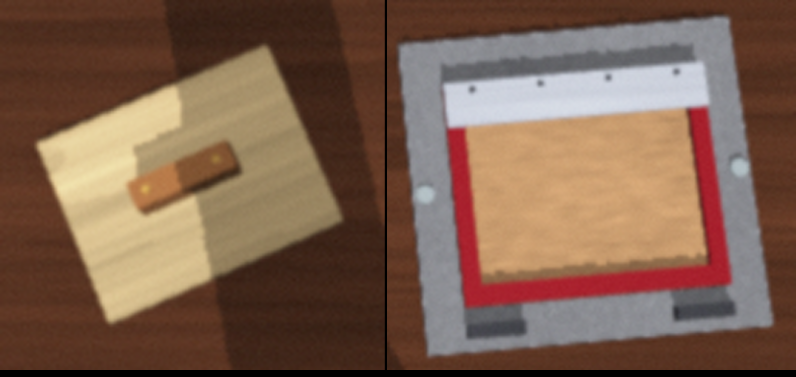

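Crop: A is a whole panel with a batten along its long axis and two dowels, so the choice holds. The red frame, lip and near rail show clearly on the right. I'll go above A and measure the frame in the existing picture at the same time.

```bash
python3 -m jog '[[[0.314,-0.267,-0.04,0,0,-43.6,0],[0.314,-0.267,-0.04,0,0,-43.6,0],[0.314,-0.267,-0.04,0,0,-43.6,0],[0.314,-0.267,-0.04,0,0,-43.6,0],[0.314,-0.267,-0.04,0,0,-43.6,0],[0.314,-0.267,-0.04,0,0,-43.6,0],[0.314,-0.267,-0.04,0,0,-43.6,0],[0.314,-0.267,-0.04,0,0,-43.6,0],[0.314,-0.267,-0.04,0,0,-43.6,0],[0.314,-0.267,-0.04,0,0,-43.6,0]]]'
python3 - <<'E'
from h import *
import json
o=bot.get_obs();M=bot.camera_model("wrist");im=bot.camera("wrist");cv2.imwrite("pics/w1.png",im)
json.dump({k:np.array(v).tolist() for k,v in M.items()},open("m1.json","w"))
print(o["clock"],np.round(o["eef_pos"],4),np.round(o["tool_rot"],4))
O=np.array([.530,-.214]);a=np.radians(5.3);R=np.array([[np.cos(a),-np.sin(a)],[np.sin(a),np.cos(a)]])
for n,p,z in(("lip",(354.3,169.7),.027),("lip",(456.5,161.1),.027),("near",(367.2,232.4),.023),("near",(461.2,224.2),.023)):
    print(n,R.T@(ray("top",p,z)[:2]-O))
E
```

```text
clock: 0.93
eef_pos: [0.5052, 0.1935, 0.1986]
tool_rot: [0.544, 0.839, -0.0, -0.0]
ft_force: [1.2, 0.8, -0.7]
grip_width: 0.0855
0.9333 [0.5052 0.1935 0.1986] [ 5.445e-01  8.388e-01 -4.000e-04 -2.000e-04]
lip [0.0552811  0.11380629]
lip [ 0.05487218 -0.11569251]
near [-0.08636705  0.09943312]
near [-0.086507   -0.10768371]
```

View pics/w1.png

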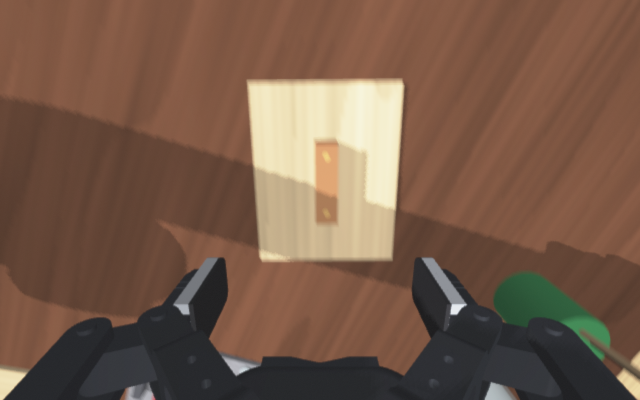

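The wrist view shows the panel nearly square with the jaws. Its corners are at (248,80), (404,79), (392,261) and (260,262), and the batten top is at about (316-338, 140-224).

```bash
python3 - <<'E'
from h import *
import json
M=json.load(open("m1.json"))
P=np.array([ray("wrist",p,.006,M) for p in((248,80),(404,79),(392,261),(260,262))]);print(P.round(4).tolist(),P.mean(0))
for i in range(4): d=P[(i+1)%4]-P[i];print(np.linalg.norm(d),np.degrees(np.arctan2(d[1],d[0])))
print(np.mean([ray("wrist",p,.036,M) for p in((316,141),(338,141),(338,222),(316,222))],0))
print(ray("wrist",(320,200),.006,M),np.array(M["T"])[:3,:3].round(3).tolist())
E
```

```text
[[0.4028, 0.2531, 0.006], [0.5398, 0.3151, 0.006], [0.6206, 0.1376, 0.006], [0.4831, 0.0748, 0.006]] [0.51158104 0.19517102 0.006     ]
0.15035206696578776 24.35263682586586
0.19502941950001326 -65.5080932586357
0.15124328348897126 -155.4534920107217
0.19554104589578397 114.2306591022283
[0.51103248 0.19756155 0.036     ]
[0.51559567 0.17079408 0.006     ] [[0.913, 0.389, 0.119], [0.407, -0.872, -0.272], [-0.002, 0.297, -0.955]]
```

```bash
python3 -m jog '[[[0.005,0.0035,-0.04,0,0,0.3,0],[0.005,0.0035,-0.08,0,0,0.3,0],[0.005,0.0035,-0.12,0,0,0.3,0],[0.005,0.0035,-0.15,0,0,0.3,0],[0.005,0.0035,-0.17,0,0,0.3,0],[0.005,0.0035,-0.18,0,0,0.3,60],[0.005,0.0035,-0.18,0,0,0.3,150],[0.005,0.0035,-0.18,0,0,0.3,255],[0.005,0.0035,-0.18,0,0,0.3,255],[0.005,0.0035,-0.18,0,0,0.3,255]]]'
python3 -m jog '[[[0,0,0,0,0,0,255],[0,0,0,0,0,0,255],[0,0,0,0,0,0,255],[0,0,0,0,0,0,255],[0,0,0,0,0,0,255]]]'
```

```text
clock: 1.82
eef_pos: [0.5104, 0.1997, 0.0213]
tool_rot: [0.542, 0.84, 0.001, 0.001]
ft_force: [-0.7, -0.4, 0.5]
grip_width: 0.0256
clock: 2.23
eef_pos: [0.5106, 0.1997, 0.0214]
tool_rot: [0.542, 0.84, 0.002, 0.001]
ft_force: [-0.3, 0.7, 6.1]
grip_width: 0.0209
```

```bash
python3 -m jog '[[[0,0,0.02,0,0,0,255],[0,0,0.05,0,0,0,255],[0,0,0.08,0,0,0,255],[0,0,0.11,0,0,0,255],[0,-0.03,0.12,0,0,-4,255],[0,-0.07,0.12,0,0,-9,255],[-0.005,-0.11,0.12,0,0,-14,255],[-0.01,-0.15,0.12,0,0,-19.1,255],[-0.0106,-0.19,0.12,0,0,-19.1,255],[-0.0106,-0.23,0.12,0,0,-19.1,255]]]'
python3 -m jog '[[[0,-0.04,0,0,0,0,255],[0,-0.08,0,0,0,0,255],[0,-0.12,0,0,0,0,255],[0,-0.15,0,0,0,0,255],[0,-0.17,0,0,0,0,255],[0,-0.1835,0,0,0,0,255],[0,-0.1835,0,0,0,0,255],[0,-0.1835,0,0,0,0,255],[0,-0.1835,0,0,0,0,255]]]'
python3 - <<'E'
from h import *
import json
o=bot.get_obs();M=bot.camera_model("wrist");im=bot.camera("wrist");cv2.imwrite("pics/w2.png",im)
json.dump({k:np.array(v).tolist() for k,v in M.items()},open("m2.json","w"))
im=bot.camera("top");cv2.imwrite("pics/t2.png",cv2.resize(im[100:300,300:520],None,fx=3,fy=3,interpolation=cv2.INTER_CUBIC))
print(np.round(o["eef_pos"],4),np.round(o["tool_rot"],4),o["ft_force"],o["ft_torque"])
E
```

```text
clock: 3.07
eef_pos: [0.4975, -0.0326, 0.1396]
tool_rot: [0.674, 0.739, 0.0, 0.0]
ft_force: [0.8, -0.1, -2.1]
grip_width: 0.0208
clock: 3.82
eef_pos: [0.4982, -0.2133, 0.1392]
tool_rot: [0.673, 0.739, 0.0, -0.001]
ft_force: [0.7, -0.0, -1.9]
grip_width: 0.0209
[ 0.4982 -0.2133  0.1392] [ 6.735e-01  7.392e-01  1.000e-04 -6.000e-04] [ 0.65975416 -0.02825056 -1.94605325] [ 0.04277091 -0.02256035 -0.03996255]
```

View pics/w2.png

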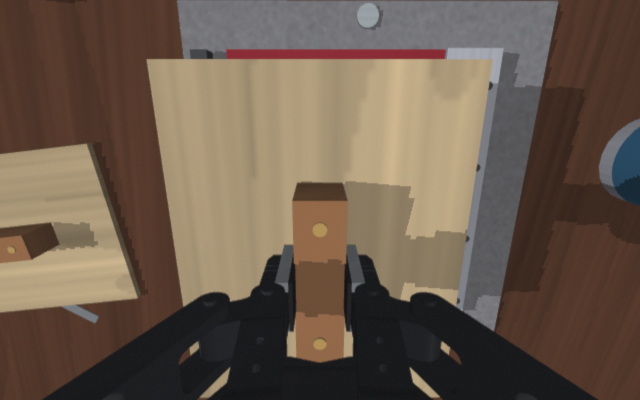

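View pics/t2.png

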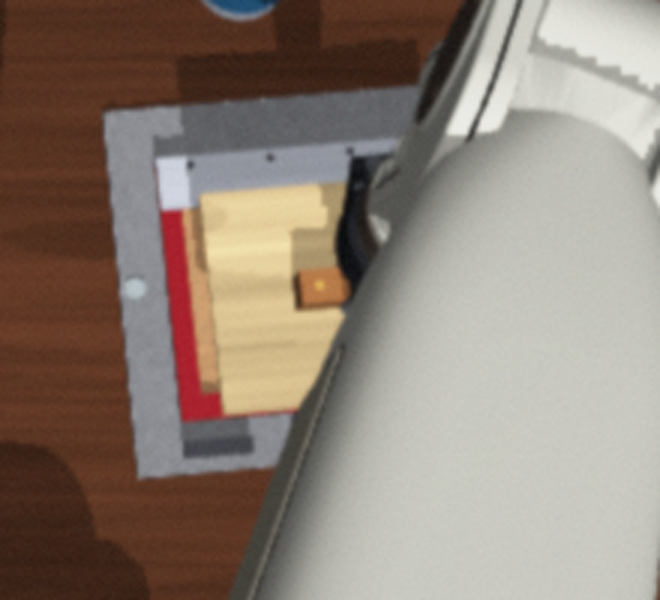

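Wrist view: the panel's +y edge runs (147,60)–(491,59), and the red +y rail's outer edge is at row ~50 from x 227 to 447, about parallel to it. Top view: the panel's +y corners are at crop (202,195) and (222,414), the rail's inner corner is at about (205,392), and the plate's left edge runs (105,110)–(140,478).

```bash
python3 - <<'E'
from h import *
import json
M=json.load(open("m2.json"))
O=np.array([.530,-.214]);a=np.radians(5.3);R=np.array([[np.cos(a),-np.sin(a)],[np.sin(a),np.cos(a)]])
J=lambda P:(R.T@(P[:2]-O)*1000).round(1)
c=lambda u,v:(300+u/3,100+v/3)
print("tool",J(bot.get_obs()["eef_pos"]))
for n,p,z in(("w panel",(147,60),.1238),("w panel",(491,59),.1238),("w rail out",(227,50),.023),("w rail out",(447,48),.023),("w plate",(557,2),.008)): print(n,J(ray("wrist",p,z,M)))
for n,p,z in(("t panel",(202,195),.1238),("t panel",(222,414),.1238),("t rail out",(163,212),.023),("t rail out",(182,420),.023),("t plate",(105,110),.008),("t plate",(140,478),.008),("lip",(162,209),.027)): print(n,J(ray("top",c(*p),z)))
q=bot.get_obs()["tool_rot"]; from scipy.spatial.transform import Rotation as S; print(S.from_quat(q).as_matrix().round(3))
E
```

```text
tool [-31.4   3.9]
w panel [-106.9   97.1]
w panel [42.9 97.5]
w rail out [-98.5 115.4]
w rail out [ 59.9 116.7]
w plate [142.3 149.7]
t panel [39.4 95.6]
t panel [-109.    98.1]
t rail out [ 54.  113.6]
t rail out [-101.7  115.4]
t plate [141.3 148.4]
t plate [-139.9  148.9]
lip [ 55.4 114.5]
[[-0.094  0.996 -0.   ]
 [ 0.996  0.094  0.001]
 [ 0.001 -0.    -1.   ]]
```

Relative to the rails the panel sits about 2 mm too far in +y, and its yaw is good. The frame's shift looks like about -9 mm in x. Next I tilt 11° about jig y and descend just in front of the lip.

```bash
python3 -m jog '[[[0.0002,-0.002,-0.02,-0.5,5.5,0,255],[0.0002,-0.002,-0.04,-1.02,10.95,0,255],[0.0002,-0.002,-0.06,-1.02,10.95,0,255],[0.0002,-0.002,-0.075,-1.02,10.95,0,255],[0.0002,-0.002,-0.08,-1.02,10.95,0,255],[0.0002,-0.002,-0.084,-1.02,10.95,0,255],[0.0002,-0.002,-0.084,-1.02,10.95,0,255],[0.0002,-0.002,-0.084,-1.02,10.95,0,255]]]'
cat > st.py <<'E'
from h import *
from scipy.spatial.transform import Rotation as S
O=np.array([.530,-.214]);a=np.radians(5.3);R=np.array([[np.cos(a),-np.sin(a)],[np.sin(a),np.cos(a)]])
o=bot.get_obs();p=o["eef_pos"];A=S.from_quat(o["tool_rot"]).as_matrix();f=o["ft_force"]
ex=A[:,1]*np.sign(A[0,1]);up=-A[:,2]
print("t%.2f"%o["clock"],"jig",(R.T@(np.array(p[:2])-O)*1000).round(2),"z%.2f"%(p[2]*1000),"tilt%.2f"%np.degrees(-np.arcsin(ex[2])),"yaw%.2f"%(np.degrees(np.arctan2(ex[1],ex[0]))-5.3),"F",(R.T@np.array(f[:2])).round(1),round(f[2],1),"T",np.round(o["ft_torque"],2))
C=lambda x,z:np.array(p)+ex*x+up*z
J=lambda P:((R.T@(P[:2]-O)*1000).round(1)[0],round(P[2]*1000,1))
print("+x bot",J(C(.075,-.0214)),"+x top",J(C(.075,-.0154)),"-x bot",J(C(-.075,-.0214)))
E
python3 st.py
```

```text
clock: 4.58
eef_pos: [0.4992, -0.2164, 0.0565]
tool_rot: [0.671, 0.736, -0.071, -0.064]
ft_force: [-0.2, 0.3, -1.8]
grip_width: 0.0207
t4.58 jig [-30.9    0.44] z56.48 tilt10.90 yaw-0.01 F [-0.2  0.4] -1.8 T [ 0.01 -0.24  0.02]
+x bot (np.float64(38.7), np.float64(21.3)) +x top (np.float64(39.8), np.float64(27.2)) -x bot (np.float64(-108.6), np.float64(49.6))
```

```bash
python3 -m jog '[[[0,0.001,-0.003,0,0,0,255],[0,0.001,-0.005,0,0,0,255],[0,0.001,-0.006,0,0,0,255],[0,0.001,-0.006,0,0,0,255],[0,0.001,-0.006,0,0,0,255]]]'; python3 st.py
python3 -m jog '[[[0,0,-0.0004,0,0,0,255],[0,0,-0.0008,0,0,0,255],[0,0,-0.0012,0,0,0,255],[0,0,-0.0012,0,0,0,255]]]'; python3 st.py
```

```text
clock: 5.0
eef_pos: [0.4986, -0.2156, 0.0495]
tool_rot: [0.671, 0.735, -0.071, -0.064]
ft_force: [0.5, 0.2, -1.9]
grip_width: 0.0204
t5.00 jig [-31.4    1.29] z49.52 tilt10.98 yaw-0.05 F [0.5 0.1] -1.9 T [-0.03 -0.26 -0.02]
+x bot (np.float64(38.2), np.float64(14.2)) +x top (np.float64(39.3), np.float64(20.1)) -x bot (np.float64(-109.1), np.float64(42.8))
clock: 5.33
eef_pos: [0.4985, -0.2156, 0.0491]
tool_rot: [0.671, 0.735, -0.071, -0.064]
ft_force: [-3.0, 0.2, 4.8]
grip_width: 0.0205
t5.33 jig [-31.47   1.27] z49.09 tilt10.98 yaw-0.05 F [-3.   0.5] 4.8 T [0.2  0.2  0.01]
+x bot (np.float64(38.1), np.float64(13.8)) +x top (np.float64(39.2), np.float64(19.7)) -x bot (np.float64(-109.2), np.float64(42.4))
```

Bed felt (+6.7 N, edge at 13.8 mm). I raise 1 mm and slide under the lip, feeling for the strip.

```bash
python3 -m jog '[[[0,0,0.001,0,0,0,255],[0.004,0.0004,0.001,0,0,0,255],[0.008,0.0007,0.001,0,0,0,255],[0.012,0.0011,0.001,0,0,0,255],[0.014,0.0013,0.001,0,0,0,255],[0.016,0.0015,0.001,0,0,0,255],[0.016,0.0015,0.001,0,0,0,255],[0.016,0.0015,0.001,0,0,0,255]]]'; python3 st.py
python3 -m jog '[[[0.001,0.0001,0,0,0,0,255],[0.002,0.0002,0,0,0,0,255],[0.003,0.0003,0,0,0,0,255],[0.003,0.0003,0,0,0,0,255],[0.003,0.0003,0,0,0,0,255]]]'; python3 st.py
```

```text
clock: 6.0
eef_pos: [0.515, -0.2141, 0.0492]
tool_rot: [0.671, 0.735, -0.071, -0.064]
ft_force: [-2.1, -0.3, 3.4]
grip_width: 0.0211
t6.00 jig [-14.99   1.31] z49.16 tilt10.97 yaw-0.03 F [-2.1 -0.1] 3.4 T [-0.    0.25  0.06]
+x bot (np.float64(54.6), np.float64(13.9)) +x top (np.float64(55.7), np.float64(19.8)) -x bot (np.float64(-92.7), np.float64(42.4))
clock: 6.42
eef_pos: [0.5174, -0.2138, 0.0492]
tool_rot: [0.671, 0.735, -0.071, -0.065]
ft_force: [-3.5, -0.1, 5.2]
grip_width: 0.0208
t6.42 jig [-12.57   1.41] z49.22 tilt11.02 yaw-0.04 F [-3.5  0.2] 5.2 T [-0.09  0.59  0.01]
+x bot (np.float64(57.0), np.float64(13.9)) +x top (np.float64(58.1), np.float64(19.8)) -x bot (np.float64(-90.3), np.float64(42.5))
```

Still resting on the bed with friction, so I lift about 1 mm more and read the force again before going on.

```bash
python3 -m jog '[[[0,0,0.0006,0,0,0,255],[0,0,0.0012,0,0,0,255],[0,0,0.0012,0,0,0,255],[0,0,0.0012,0,0,0,255]]]'; python3 st.py
python3 -m jog '[[[0.001,0.0001,0,0,0,0,255],[0.002,0.0002,0,0,0,0,255],[0.002,0.0002,0,0,0,0,255],[0.002,0.0002,0,0,0,0,255]]]'; python3 st.py
python3 -m jog '[[[0.001,0.0001,0,0,0,0,255],[0.002,0.0002,0,0,0,0,255],[0.002,0.0002,0,0,0,0,255],[0.002,0.0002,0,0,0,0,255]]]'; python3 st.py
```

```text
clock: 6.75
eef_pos: [0.518, -0.2135, 0.0497]
tool_rot: [0.671, 0.736, -0.071, -0.065]
ft_force: [-0.8, 0.2, -1.3]
grip_width: 0.0208
t6.75 jig [-11.92   1.65] z49.69 tilt10.97 yaw-0.02 F [-0.7  0.3] -1.3 T [ 0.06 -0.25 -0.01]
+x bot (np.float64(57.6), np.float64(14.4)) +x top (np.float64(58.8), np.float64(20.3)) -x bot (np.float64(-89.6), np.float64(43.0))
clock: 7.08
eef_pos: [0.5198, -0.2134, 0.0502]
tool_rot: [0.671, 0.735, -0.071, -0.064]
ft_force: [-0.3, 0.0, -2.3]
grip_width: 0.0207
t7.08 jig [-10.15   1.5 ] z50.16 tilt10.99 yaw-0.03 F [-0.3  0.1] -2.3 T [-0.02 -0.26  0.  ]
+x bot (np.float64(59.4), np.float64(14.9)) +x top (np.float64(60.5), np.float64(20.7)) -x bot (np.float64(-87.9), np.float64(43.5))
clock: 7.42
eef_pos: [0.5217, -0.2133, 0.0503]
tool_rot: [0.671, 0.735, -0.071, -0.064]
ft_force: [-0.4, 0.2, -2.3]
grip_width: 0.0207
t7.42 jig [-8.2   1.46] z50.32 tilt10.99 yaw-0.03 F [-0.4  0.3] -2.3 T [ 0.08 -0.28  0.02]
+x bot (np.float64(61.3), np.float64(15.0)) +x top (np.float64(62.5), np.float64(20.9)) -x bot (np.float64(-85.9), np.float64(43.6))
```

Free now, 1 mm above the bed. Continuing in 1.5 mm steps.

```bash
python3 -m jog '[[[0.001,0.0001,0,0,0,0,255],[0.0015,0.0001,0,0,0,0,255],[0.0015,0.0001,0,0,0,0,255],[0.0015,0.0001,0,0,0,0,255]]]'; python3 st.py
python3 -m jog '[[[0.001,0.0001,0,0,0,0,255],[0.0015,0.0001,0,0,0,0,255],[0.0015,0.0001,0,0,0,0,255],[0.0015,0.0001,0,0,0,0,255]]]'; python3 st.py
python3 -m jog '[[[0.001,0.0001,0,0,0,0,255],[0.0015,0.0001,0,0,0,0,255],[0.0015,0.0001,0,0,0,0,255],[0.0015,0.0001,0,0,0,0,255]]]'; python3 st.py
```

```text
clock: 7.75
eef_pos: [0.5232, -0.2132, 0.0503]
tool_rot: [0.671, 0.735, -0.071, -0.064]
ft_force: [-0.5, -0.2, -2.0]
grip_width: 0.0206
t7.75 jig [-6.73  1.42] z50.32 tilt10.99 yaw-0.04 F [-0.5 -0.2] -2.0 T [ 0.01 -0.28  0.04]
+x bot (np.float64(62.8), np.float64(15.0)) +x top (np.float64(64.0), np.float64(20.9)) -x bot (np.float64(-84.4), np.float64(43.6))
clock: 8.08
eef_pos: [0.5246, -0.2131, 0.0503]
tool_rot: [0.671, 0.735, -0.071, -0.064]
ft_force: [0.7, -0.7, -1.6]
grip_width: 0.0205
t8.08 jig [-5.25  1.39] z50.30 tilt11.00 yaw-0.03 F [ 0.7 -0.8] -1.6 T [-0.01 -0.25  0.01]
+x bot (np.float64(64.3), np.float64(15.0)) +x top (np.float64(65.4), np.float64(20.9)) -x bot (np.float64(-83.0), np.float64(43.6))
clock: 8.42
eef_pos: [0.5254, -0.213, 0.0503]
tool_rot: [0.671, 0.735, -0.071, -0.065]
ft_force: [-2.5, -0.8, 0.3]
grip_width: 0.0206
t8.42 jig [-4.46  1.39] z50.31 tilt11.07 yaw-0.04 F [-2.6 -0.5] 0.3 T [-0.03  0.22  0.04]
+x bot (np.float64(65.0), np.float64(14.9)) +x top (np.float64(66.2), np.float64(20.8)) -x bot (np.float64(-82.2), np.float64(43.7))
```

```bash
python3 -m jog '[[[0.001,0.0001,0,0,0,0,255],[0.0015,0.0001,0,0,0,0,255],[0.0015,0.0001,0,0,0,0,255],[0.0015,0.0001,0,0,0,0,255]]]'; python3 st.py
python3 -m jog '[[[0.001,0.0001,0,0,0,0,255],[0.0015,0.0001,0,0,0,0,255],[0.0015,0.0001,0,0,0,0,255],[0.0015,0.0001,0,0,0,0,255]]]'; python3 st.py
```

```text
clock: 8.75
eef_pos: [0.5271, -0.2129, 0.0503]
tool_rot: [0.671, 0.735, -0.071, -0.065]
ft_force: [-5.2, 0.1, -0.6]
grip_width: 0.0205
t8.75 jig [-2.78  1.4 ] z50.26 tilt11.06 yaw-0.04 F [-5.1  0.6] -0.6 T [-0.03  0.6   0.02]
+x bot (np.float64(66.7), np.float64(14.9)) +x top (np.float64(67.9), np.float64(20.8)) -x bot (np.float64(-80.5), np.float64(43.6))
clock: 9.08
eef_pos: [0.5285, -0.2127, 0.0502]
tool_rot: [0.671, 0.735, -0.071, -0.065]
ft_force: [-5.0, -0.4, 1.2]
grip_width: 0.021
t9.08 jig [-1.41  1.4 ] z50.23 tilt11.08 yaw-0.03 F [-5.1  0.1] 1.2 T [-0.04  0.89  0.05]
+x bot (np.float64(68.1), np.float64(14.8)) +x top (np.float64(69.2), np.float64(20.7)) -x bot (np.float64(-79.1), np.float64(43.6))
```

Strip found: contact at about jig x = 66, so the frame shift is about -6 mm, and the force now matches ~3 mm pressed. I press 2 mm more (≈5.2 mm) and start rotating about the edge.

```bash
python3 -m jog '[[[0.001,0.0001,-0.0002,0,0,0,255],[0.002,0.0002,-0.0003,0,0,0,255],[0.002,0.0002,-0.0003,0,0,0,255],[0.002,0.0002,-0.0003,0,0,0,255]]]'; python3 st.py
python3 -m jog '[[[-0.0005,0,-0.0013,0.09,-1,0,255],[-0.001,-0.0001,-0.0025,0.19,-2,0,255],[-0.0014,-0.0001,-0.0037,0.28,-3,0,255],[-0.0014,-0.0001,-0.0037,0.28,-3,0,255],[-0.0014,-0.0001,-0.0037,0.28,-3,0,255]]]'; python3 st.py
```

```text
clock: 9.42
eef_pos: [0.53, -0.2126, 0.0502]
tool_rot: [0.671, 0.735, -0.072, -0.065]
ft_force: [-7.0, -0.9, 3.4]
grip_width: 0.021
t9.42 jig [0.18 1.41] z50.15 tilt11.13 yaw-0.04 F [-7.  -0.3] 3.4 T [-0.07  1.19  0.04]
+x bot (np.float64(69.6), np.float64(14.7)) +x top (np.float64(70.8), np.float64(20.6)) -x bot (np.float64(-77.5), np.float64(43.6))
clock: 9.83
eef_pos: [0.5282, -0.2128, 0.0463]
tool_rot: [0.672, 0.737, -0.052, -0.048]
ft_force: [-6.1, -0.4, 0.8]
grip_width: 0.0207
t9.83 jig [-1.71  1.38] z46.25 tilt8.13 yaw-0.06 F [-6.1  0.1] 0.8 T [-0.11  1.14  0.02]
+x bot (np.float64(69.5), np.float64(14.5)) +x top (np.float64(70.4), np.float64(20.4)) -x bot (np.float64(-79.0), np.float64(35.7))
```

```bash
python3 -m jog '[[[0,0,-0.0013,0.09,-1,0,255],[-0.0003,0,-0.0025,0.19,-2,0,255],[-0.0005,0,-0.0038,0.29,-3.1,0,255],[-0.0005,0,-0.0038,0.29,-3.1,0,255],[-0.0005,0,-0.0038,0.29,-3.1,0,255]]]'; python3 st.py
```

```text
clock: 10.25
eef_pos: [0.5274, -0.2129, 0.0423]
tool_rot: [0.673, 0.738, -0.033, -0.03]
ft_force: [-7.0, -0.9, 1.3]
grip_width: 0.0208
t10.25 jig [-2.51  1.37] z42.29 tilt5.05 yaw-0.07 F [-7.1 -0.3] 1.3 T [-0.14  1.26  0.01]
+x bot (np.float64(70.3), np.float64(14.4)) +x top (np.float64(70.8), np.float64(20.3)) -x bot (np.float64(-79.1), np.float64(27.6))
```

```bash
python3 -m jog '[[[0.0001,0,-0.0011,0.08,-0.9,0,255],[-0.0001,0,-0.0021,0.16,-1.7,0,255],[-0.0004,0,-0.0031,0.23,-2.5,0,255],[-0.0004,0,-0.0031,0.23,-2.5,0,255]]]'; python3 st.py
python3 - <<'E'
from h import *
im=bot.camera("wrist");cv2.imwrite("pics/w3.png",im)
E
```

```text
clock: 10.58
eef_pos: [0.5266, -0.2129, 0.039]
tool_rot: [0.674, 0.738, -0.016, -0.015]
ft_force: [-7.2, -1.1, 1.3]
grip_width: 0.0207
t10.58 jig [-3.27  1.38] z38.99 tilt2.55 yaw-0.08 F [-7.3 -0.4] 1.3 T [-0.21  1.31  0.11]
+x bot (np.float64(70.7), np.float64(14.3)) +x top (np.float64(71.0), np.float64(20.3)) -x bot (np.float64(-79.1), np.float64(20.9))
```

View pics/w3.png

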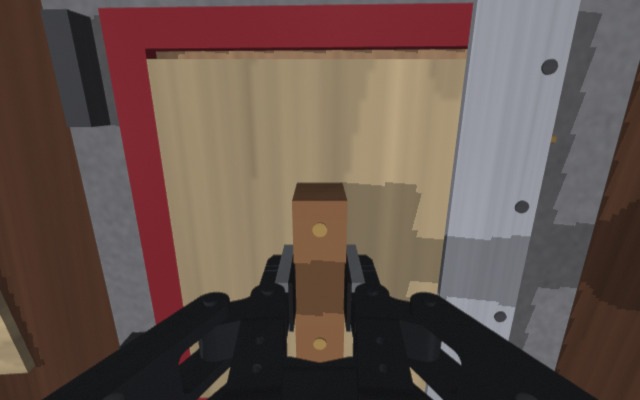

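The wrist view shows the panel under the lip and inside the rails: its corner is at (148,59), next to the rail's inner corner at (147,50). The forces agree, so I bring it down flat.

```bash
python3 -m jog '[[[-0.0002,0,-0.001,0.08,-0.9,0,255],[-0.0004,0,-0.002,0.16,-1.7,0,255],[-0.0006,0,-0.0029,0.24,-2.55,0,255],[-0.0006,0,-0.0029,0.24,-2.55,0,255],[-0.0006,0,-0.0029,0.24,-2.55,0,255]]]'; python3 st.py
```

```text
clock: 11.05
eef_pos: [0.526, -0.213, 0.0358]
tool_rot: [0.674, 0.739, -0.0, -0.0]
ft_force: [-7.3, -1.8, 0.6]
grip_width: 0.0207
t11.05 jig [-3.91  1.39] z35.80 tilt0.04 yaw-0.08 F [-7.5 -1.1] 0.6 T [-0.32  1.42  0.07]
+x bot (np.float64(71.1), np.float64(14.3)) +x top (np.float64(71.1), np.float64(20.3)) -x bot (np.float64(-78.9), np.float64(14.4))
```

```bash
python3 -m jog '[[[-0.0005,0,-0.0003,0,0,0,255],[-0.001,-0.0001,-0.0005,0,0,0,255],[-0.0015,-0.0001,-0.0005,0,0,0,255],[-0.0015,-0.0001,-0.0005,0,0,0,255]]]'; python3 st.py
python3 -m jog '[[[-0.0005,0,0,0,0,0,255],[-0.0008,-0.0001,0,0,0,0,255],[-0.0008,-0.0001,0,0,0,0,255]]]'; python3 st.py
```

```text
clock: 11.38
eef_pos: [0.5252, -0.213, 0.0356]
tool_rot: [0.674, 0.739, 0.0, 0.0]
ft_force: [-7.1, -2.4, -0.1]
grip_width: 0.021
t11.38 jig [-4.64  1.44] z35.63 tilt-0.03 yaw-0.06 F [-7.3 -1.7] -0.1 T [-0.26  1.3  -0.01]
+x bot (np.float64(70.4), np.float64(14.3)) +x top (np.float64(70.4), np.float64(20.3)) -x bot (np.float64(-79.6), np.float64(14.2))
clock: 11.63
eef_pos: [0.5246, -0.2131, 0.0356]
tool_rot: [0.674, 0.739, 0.0, 0.0]
ft_force: [-6.3, -0.6, -0.3]
grip_width: 0.0208
t11.63 jig [-5.26  1.39] z35.61 tilt-0.05 yaw-0.06 F [-6.3 -0.1] -0.3 T [-0.2   1.17  0.05]
+x bot (np.float64(69.8), np.float64(14.3)) +x top (np.float64(69.8), np.float64(20.3)) -x bot (np.float64(-80.2), np.float64(14.1))
```

```bash
python3 -m jog '[[[-0.0005,0,-0.0003,0,0,0,255],[-0.001,-0.0001,-0.0003,0,0,0,255],[-0.001,-0.0001,-0.0003,0,0,0,255]]]'; python3 st.py
python3 -m jog '[[[-0.0005,0,-0.0002,0,0,0,255],[-0.0007,-0.0001,-0.0002,0,0,0,255],[-0.0007,-0.0001,-0.0002,0,0,0,255]]]'; python3 st.py
```

```text
clock: 11.88
eef_pos: [0.5241, -0.2132, 0.0355]
tool_rot: [0.674, 0.739, 0.001, 0.001]
ft_force: [-6.0, -0.8, 0.1]
grip_width: 0.0211
t11.88 jig [-5.84  1.38] z35.54 tilt-0.11 yaw-0.05 F [-6.  -0.2] 0.1 T [-0.17  1.01  0.1 ]
+x bot (np.float64(69.2), np.float64(14.3)) +x top (np.float64(69.2), np.float64(20.3)) -x bot (np.float64(-80.8), np.float64(14.0))
clock: 12.13
eef_pos: [0.5239, -0.2132, 0.0355]
tool_rot: [0.674, 0.739, 0.001, 0.001]
ft_force: [-5.1, -0.4, 1.3]
grip_width: 0.0211
t12.13 jig [-6.03  1.4 ] z35.51 tilt-0.16 yaw-0.04 F [-5.1  0.1] 1.3 T [-0.11  1.04 -0.  ]
+x bot (np.float64(69.0), np.float64(14.3)) +x top (np.float64(69.0), np.float64(20.3)) -x bot (np.float64(-81.0), np.float64(13.9))
```

```bash
python3 -m jog '[[[-0.0005,0,0,0,0,0,255],[-0.0008,-0.0001,0,0,0,0,255],[-0.0008,-0.0001,0,0,0,0,255],[-0.0008,-0.0001,0,0,0,0,255]]]'; python3 st.py
```

```text
clock: 12.47
eef_pos: [0.5238, -0.2132, 0.0355]
tool_rot: [0.674, 0.739, 0.002, 0.001]
ft_force: [-2.0, -0.4, -0.7]
grip_width: 0.0207
t12.47 jig [-6.07  1.39] z35.54 tilt-0.24 yaw-0.02 F [-2.1 -0.2] -0.7 T [-0.04  0.54 -0.04]
+x bot (np.float64(69.0), np.float64(14.5)) +x top (np.float64(69.0), np.float64(20.5)) -x bot (np.float64(-81.0), np.float64(13.8))
```

The near rail has taken the load (stopped at -81.0). I back off slightly, open partway and lift.

```bash
python3 -m jog '[[[-0.0004,0,0,0,0,0,255],[-0.0004,0,0,0,0,0,255],[-0.0004,0,0,0,0,0,190],[-0.0004,0,0,0,0,0,160],[-0.0004,0,0,0,0,0,130],[-0.0004,0,0,0,0,0,110],[-0.0004,0,0,0,0,0,110],[-0.0004,0,0,0,0,0,110]]]'; python3 st.py
python3 -m jog '[[[0,0,0.01,0,0,0,110],[0,0,0.03,0,0,0,110],[0,0,0.06,0,0,0,110],[0,0,0.09,0,0,0,110],[0,0,0.12,0,0,0,110],[-0.02,0.03,0.15,0,0,0,110],[-0.05,0.07,0.16,0,0,0,110],[-0.08,0.1,0.16,0,0,0,110],[-0.1,0.14,0.16,0,0,0,110],[-0.1,0.18,0.16,0,0,0,110]]]'
python3 -m jog '[[[0,0.04,0,0,0,0,110],[0,0.08,0,0,0,0,110],[0,0.12,0,0,0,0,110],[0,0.16,0,0,0,0,110],[0,0.16,0,0,0,0,110],[0,0.16,0,0,0,0,110]]]'
python3 - <<'E'
from h import *
im=bot.camera("top");cv2.imwrite("pics/t4f.png",im);c=cv2.resize(im[110:265,320:490],None,fx=3.5,fy=3.5,interpolation=cv2.INTER_CUBIC)
im=bot.camera("scene");d=cv2.resize(im[170:310,180:340],None,fx=3.5,fy=3.5,interpolation=cv2.INTER_CUBIC)
h=min(len(c),len(d));cv2.imwrite("pics/end.png",cv2.resize(np.hstack([c[:h],d[:h]]),None,fx=.68,fy=.68,interpolation=cv2.INTER_AREA))
E
```

```text
clock: 13.13
eef_pos: [0.5233, -0.2133, 0.0358]
tool_rot: [0.674, 0.739, 0.002, 0.002]
ft_force: [0.3, 0.5, -0.6]
grip_width: 0.0485
t13.13 jig [-6.56  1.33] z35.83 tilt-0.25 yaw-0.03 F [0.3 0.5] -0.6 T [-0.03 -0.06  0.02]
+x bot (np.float64(68.5), np.float64(14.8)) +x top (np.float64(68.5), np.float64(20.8)) -x bot (np.float64(-81.5), np.float64(14.1))
clock: 13.97
eef_pos: [0.4221, -0.0462, 0.1967]
tool_rot: [0.675, 0.738, 0.001, 0.001]
ft_force: [1.0, 1.2, 0.4]
grip_width: 0.0483
clock: 14.47
eef_pos: [0.425, 0.1154, 0.1962]
tool_rot: [0.672, 0.741, 0.002, 0.002]
ft_force: [-0.2, -0.9, -0.5]
grip_width: 0.0485
```

View pics/end.png

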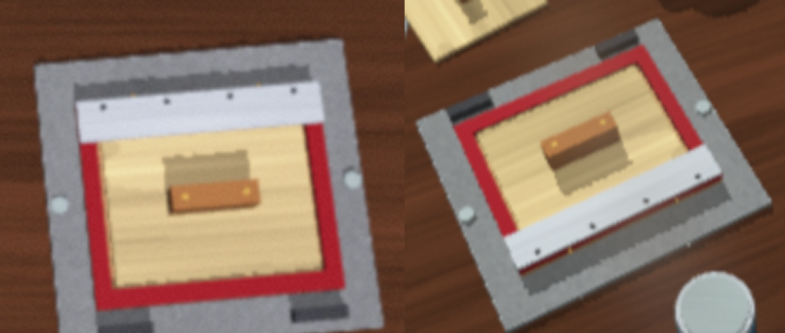

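Final pictures: the panel lies flat inside the rails and against the near rail, with its edge under the lip. Brass pins show behind the frame, so the strip is pressed, and the gripper is clear. Handing in.

```bash
python3 -c "
from workcell import bot; print(bot.job_done())"
```

```text
the job is handed in; nothing more can be done
None
```

The panel is fitted in the frame and I handed the job in at about 14.6 s of the 48 s allowed; no verdict was reported. I took the leftmost panel by its batten, tilted it 11° and slid it under the lip until I felt the strip. I pressed the strip in about 5 mm, rotated the panel down flat, let it back against the near rail and released it.

- **Frame position:** the strip touched at jig x of about 66 mm and the near rail at -81 mm, so by feel the frame is shifted about -6 mm. My camera estimate was about -9 mm, with readings from -7 to -11, so I used the feel.
- **Forces:** the wrist readings between moves peaked at about 8 N. They fit the spring's stated force, and I saw none near the 22 N limit. I did not measure the total force on the frame directly.
- **Bed contact:** the panel's edge rubbed on the bed for the first 18 mm of the slide, at up to about 8 N. I then raised it 1 mm.
- **Final position:** at release the panel was flat within 0.3° and square within about 0.1°. Its centre was at about x -6 mm, y -0.5 mm in jig axes, with its underside at about 14 mm. The strip should be held in about 3 mm, which is inferred from where the panel stopped, not measured.
- **Last pictures:** the panel lies flat between the rails and under the lip, with brass pins showing behind the frame. The gripper was withdrawn. The paths stayed well away from the tumbler, brush pot and paint tin, but I did not measure their positions again at the end.

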